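# Draw an offset strap into line with a tapered drift

### The job

Take the red-headed tapered drift out of the tool rack and press it down through the hole in the sliding strap and the offset hole in the bracket plate below, until its collar sits down on the strap and the two holes are pulled into line; leave it standing there. Ease it in gently by feel: give way sideways and never force it. Move the strap with the drift alone, not with the gripper, and leave the other tools and the things on the bench where they are.

Things in the scene. Friction and masses are not known exactly. Their poses are not given: they have to be found in the camera images.
- drift: Tapered steel drift, 115 mm long, 0.25 kg, upright in one of the rack's holes. Origin at the centre of its lower tip, z up its axis. From the tip: taper from 6 mm diameter to 18.6 mm at 40 mm up, parallel to 64 mm, collar 34 mm diameter from 64 to 69 mm, round red head 22 mm diameter from 69 to 115 mm. Grip the head, fingertips above the collar.
- drift_collar (a point): Centre of the underside of the drift's collar, 64 mm above its tip. When home it rests on the strap's top.
- rack: Fixed plywood tool rack, 70 (x) by 220 (y) by 85 mm high, origin under its centre. Three 24 mm holes in its top board, at y = -70, 0 and +70 mm, hold the drift and two punches, each hanging by its collar on the board, tip 21 mm above the bench; any tool may be in any hole. Gripping across the rack's x keeps the fingers clear of the neighbours.
- bracket: Red bracket frame fixed to the bench, origin on the bench at its centre, z up, x along the strap's slide, nominal hole axis = z axis. It carries a dark steel plate (150 by 116 mm, from 64 to 74 mm above the bench) with a 20 mm through hole, and on it the bright strap. Below the plate it is open to the bench.
- hole_nominal (a point): Nominal place of the plate's hole mouth, on the bracket's z axis 74 mm up. The plate is clamped in slotted bolt holes: its real hole, and the strap with it, lies up to 7 mm off this point along the bracket's x and 2.5 mm along y. That shift is not measured and does not yield.
- strap (a joint): How far the strap's 20 mm through hole stands from the plate's hole along the bracket's +x, in m; 0 is in line, the start is 0.008 to 0.011. The strap is an aluminium bar 160 by 50 mm, 10 mm thick, top 84 mm above the bench, under guides up to 89 mm. It slides stiffly (about 5 N) and stays where it is left; its rod end points to +x.
- punch_blue: Parallel punch with a round blue head, the same outline as the drift but a straight 12 mm shank; standing in the rack. Origin at the lower end. Leave it.
- punch_black: Parallel brass punch with a round black head and a straight 18 mm shank; standing in the rack. Origin at the lower end. Leave it.
- spray_can: Upright spray can, 66 mm diameter, 170 mm tall, origin under its centre. Leave it.
- offcut: Plywood offcut lying flat, 110 by 160 by 9 mm, origin under its centre. Leave it.
- wrench: Steel wrench lying on the bench, 200 mm long. Leave it.
- red_knob: Round red plastic knob, 52 mm diameter, 48 mm tall, on the bench. Leave it.
- bush: Brass bush, 40 mm diameter, 30 mm tall, on the bench. Leave it.
Things that resemble listed ones, but are neither listed nor needed, are in the scene too. What is shaped like the drift but purple or turquoise is not meant.

How it is judged:
By the outcome, as a careful person would: the job done as asked, in the order asked, and still so for the second after the job is handed in, with the robot touching nothing.
It also fails if it takes over 61 s, if anything falls off the work surface, if the arm or the gripper's body presses on something with over 40 N, if the wrist force passes 120 N, or if a joint passes its speed limit or range.

### The arm

A 6-joint arm with a two-finger parallel gripper is mounted at the origin on the work surface. World frame = base frame: x ahead of the robot, y to its left, z up, the work surface at z = 0. Lengths are in m, angles in degrees, forces in N, time in s.
With the tool pointing down it reaches from about 0.4 to 0.825 m from the base axis. Payload 7 kg.
Tool frame: the origin (TCP) lies at the very end of the fingers, on their centre line; the grasp point (between the pads) lies 19 mm behind it; z points along the fingers, y is the line along which they close (so a half turn about z gives the same grasp; the last joint's range is limited). The gripper opens to 88 mm and grips with 3 to 60 N. Pads are 19 mm wide; open, the fingers measure 130 mm over their backs; the gripper's body (78 mm by 193 mm) begins 47 mm behind the grasp point.
Start: joints at [87.554, 20.546, 0.682, 0, -70.136, -16.507], TCP at [0.219, 0.638, 0.227] pointing down, gripper open.
Joint ranges: [-176.03, 176.03], [-82.01, 121.73], [-58.28, 71.71], [-173.87, 95.51], [-174.79, -0.11], [-173.66, 173.66]. Speed limits (degrees/s): [136.94, 136.94, 172.46, 180, 180, 180].

### API

Orientations are given as [roll, pitch, yaw] about the fixed x, y, z axes, in that order (R = Rz(yaw) Ry(pitch) Rx(roll)).
In Python, from plant import ctrl gives the robot as it stands.
- The arm moves only by the tool carry_out, never from a script. Its argument "deltas" is a list that holds one entry, the list of rows, each a list of 5 numbers: the shift along the tool's x, y, z scaled (see below), then the turn about the tool's z scaled (see below), then the opening, from -1 (shut) to 1 (fully open). A call has 1 to 5 rows; each row is the pose to reach, as a shift and turn from the pose commanded when the call began, along the tool's axes at that moment, turning the shorter way round; what a row does not reach only later rows make up. The controller multiplies each number of a shift by 20 cm and each number of a turn by 2 pi rad. A row lasts 1/10 s, in which the tool goes at most 50 mm and 8.59 degrees, less where a joint would pass 70% of its speed; a pose out of reach is approached as far as the arm can. A call with a number of a shift or a turn outside -1 to 1 is refused whole. A call with a gripper value outside its range is refused whole. The fingers move at their own pace and stop on an object; the grip force is fixed at half the most. Time passes only in rows, so rows that repeat a pose let the fingers close. It gives the time, the measured TCP pose, the force, the opening and the grip force at its end, in the units of the state.
- ctrl.get_obs(): the state, without advancing time (a new reading comes with each control period).
- ctrl.snapshot(name): name is "side" or "top" or "wrist"; returns a dict with "color" (420x560x3 uint8, red, green, blue), "camera_matrix" (3x3 intrinsics, pixels), "k1" (the pictures are not rectified: a ray, as slopes to the right and down, at radius r is drawn at 1 + k1 r^2 times it, then the intrinsics apply), "R" (3x3) and "t" (3): a world point X has camera coordinates R X + t. Camera axes: x right, y down, z forward; pixel columns grow to the right and rows downward; lengths in m; the calibration is good to about 2 mm. A picture is of the moment at which its call begins. There is no depth.
- ctrl.close_job(): hands the job in; it is judged then, once.
Trained networks look in a picture, given as the dict that the camera call returned (one of the last four; its "shot" number tells which), for a name from the list of things; names that differ only in an ending like _2 or _b are one class to them, and where a whole thing is asked for, a point or a joint stands for the part that bears it (a point fixed in the world has none). Each returns a list of dicts, best first, with "p" (0 to 1); they miss things now and then, are a little off and sometimes report something else, mostly with a low value. They report only what shows in the picture. A call takes as long as a camera call. They do not tell look-alikes from the thing itself.
- ctrl.search_frame(picture, name): "centre" ([column, row] in pixels, amid what is visible of it).
- ctrl.silhouettes(picture, name): "mask" (420x560 bool, what is visible of it) and "centre" ([column, row] in pixels, amid what is visible of it).
- ctrl.spot_point(picture, name): "centre" ([column, row] in pixels: a listed point, or the origin of a listed thing).
The state is a dict: "clock": time; "joint_pos": joint angles; "qvel": joint speeds; "tau": joint torques, N m; "tool_pos": TCP position; "orientation": TCP orientation; "force": force on the tool from outside, world axes, zero at the start; "moment": the same for the moment, N m; "opening": finger opening in m; "gripper_force": force on a finger pad.
Only numpy, scipy, OpenCV 4.12 (cv2) and the standard library are available. Lean on these libraries where they do the work, as an engineer would, in place of code of your own. Each camera call takes 0.05 s, during which the arm holds its last target. There are 200 camera calls.

## Working session

There is one attempt and no reset: what is moved stays moved. The work goes in short steps, Python scripts to look and compute and a tool call to move; the robot and the scene stay as the last step left them, time stands still between calls to the robot, and variables do not carry over. Pictures are saved under pics/ and viewed, at most 10 in all, crops included, and the job is handed in when it is done.

Besides the shell and the picture viewer there is one more tool, called after "Request:" by a JSON object that holds its "name" and its "arguments". carry_out: Moves the arm, as the interface text tells. Its arguments: {"type":"object","properties":{"deltas":{"type":"array"}},"required":["deltas"]}

```bash
ls; mkdir -p pics; cat > h.py <<'E'
import numpy as np, cv2
from plant import ctrl
def ray(s,px):
    K=np.array(s["camera_matrix"]);k1=s["k1"];R=np.array(s["R"]);t=np.array(s["t"])
    d=np.array([(px[0]-K[0,2])/K[0,0],(px[1]-K[1,2])/K[1,1]]);u=d.copy()
    for _ in range(30): u=d/(1+k1*(u@u))
    return -R.T@t, R.T@np.array([u[0],u[1],1.])
def at_z(s,px,z):
    c,d=ray(s,px); return c+d*(z-c[2])/d[2]
def tri(obs):
    A=np.zeros((3,3));b=np.zeros(3)
    for s,px in obs:
        c,d=ray(s,px);d=d/np.linalg.norm(d);P=np.eye(3)-np.outer(d,d);A+=P;b+=P@c
    return np.linalg.solve(A,b)
def proj(s,X):
    K=np.array(s["camera_matrix"]);x=np.array(s["R"])@np.array(X)+np.array(s["t"]);u=x[:2]/x[2];u=u*(1+s["k1"]*(u@u))
    return [K[0,0]*u[0]+K[0,2],K[1,1]*u[1]+K[1,2]]
def save(s,n): cv2.imwrite("pics/"+n,cv2.cvtColor(s["color"],cv2.COLOR_RGB2BGR))
E
python3 - <<'E'
from h import *
np.set_printoptions(precision=3,suppress=True)
for v in("top","side"):
    s=ctrl.snapshot(v);save(s,v+"0.png");print(v,-np.array(s["R"]).T@np.array(s["t"]))
    for n in("drift","drift_collar","rack","bracket","hole_nominal","strap","punch_blue","punch_black"):
        r=ctrl.spot_point(s,n)
        print(n,[(np.round(q["centre"],1),round(q["p"],2)) for q in r[:3]])
    ims=s
print(ctrl.get_obs())
E
```

```text
pics
top [0.476 0.005 1.187]
drift [(array([346.9, 273.2]), 0.48), (array([342., 194.]), 0.47), (array([339. , 230.4]), 0.46)]
drift_collar [(array([350.4, 189.2]), 0.51), (array([342. , 230.9]), 0.49), (array([352.8, 272.7]), 0.44)]
rack [(array([338.2, 232.4]), 0.61), (array([125. , 290.3]), 0.35)]
bracket [(array([199.8, 224.2]), 0.95)]
hole_nominal [(array([198.3, 225. ]), 0.59)]Traceback (most recent call last):
  File "<stdin>", line 6, in <module>
ValueError: it knows: bracket, bush, drift, drift_collar, hole_nominal, offcut, punch_black, punch_blue, rack, red_knob, spray_can, wrench
```

```bash
python3 - <<'E'
from h import *
np.set_printoptions(precision=3,suppress=True)
S={}
for v in("top","side"):
    s=ctrl.snapshot(v);save(s,v+"1.png");S[v]=s;print(v,-np.array(s["R"]).T@np.array(s["t"]))
    for n in("drift","drift_collar","rack","bracket","hole_nominal","punch_blue","punch_black"):
        r=ctrl.spot_point(s,n)
        print(n,[(np.round(q["centre"],1),round(q["p"],2),at_z(s,q["centre"],{"drift":.021,"drift_collar":.085,"hole_nominal":.074}.get(n,0 if n[0]!='p' else .021))[:2]) for q in r[:4]])
print(ctrl.get_obs())
E
```

```text
top [0.476 0.005 1.187]
drift [(array([335.8, 229.4]), 0.57, array([ 0.569, -0.175])), (array([344.1, 192.4]), 0.52, array([ 0.674, -0.199])), (array([346.4, 272.6]), 0.5, array([ 0.45 , -0.204]))]
drift_collar [(array([341.8, 226.3]), 0.7, array([ 0.573, -0.181])), (array([353.8, 271.3]), 0.68, array([ 0.455, -0.212])), (array([349.9, 186.8]), 0.64, array([ 0.679, -0.204]))]
rack [(array([338., 230.]), 0.98, array([ 0.569, -0.185])), (array([143.7, 180.2]), 0.59, array([0.706, 0.371])), (array([124.1, 290.1]), 0.26, array([0.395, 0.413]))]
bracket [(array([198.3, 225.8]), 0.78, array([0.577, 0.211])), (array([126.2, 289.9]), 0.4, array([0.396, 0.407]))]
hole_nominal [(array([198.5, 225.3]), 0.89, array([0.572, 0.198]))]
punch_blue [(array([314.1, 226. ]), 0.42, array([ 0.578, -0.114]))]
punch_black [(array([366.7, 234.2]), 0.52, array([ 0.557, -0.262]))]
side [ 0.482 -0.822  0.813]
drift [(array([231.6, 288.5]), 0.83, array([ 0.454, -0.218])), (array([275.9, 272. ]), 0.75, array([ 0.569, -0.179])), (array([315., 276.]), 0.47, array([ 0.668, -0.203]))]
drift_collar [(array([233.4, 27
[... 181 characters left out ...]
0.64, array([ 0.569, -0.189]))]
bracket [(array([267.5, 187.1]), 0.84, array([0.587, 0.202]))]
hole_nominal [(array([264.4, 169.4]), 0.84, array([0.578, 0.201]))]
punch_blue []
punch_black [(array([270.5, 292.6]), 0.82, array([ 0.548, -0.242]))]
{'clock': 1.1, 'joint_pos': array([ 87.555,  20.546,   0.682,  -0.001, -70.137, -16.507]), 'qvel': array([ 0.044, -0.031, -0.093,  0.021, -0.083,  0.054]), 'tau': array([ -0.   , -58.241,  29.33 ,   7.003,   0.012,  -0.   ]), 'tool_pos': array([0.219, 0.638, 0.227]), 'orientation': array([179.999,   0.   , -18.952]), 'force': array([0.024, 0.033, 0.436]), 'moment': array([ 0.006, -0.002,  0.057]), 'gripper_force': 0.0, 'opening': 0.08776237273948179}
```

View pics/top0.png

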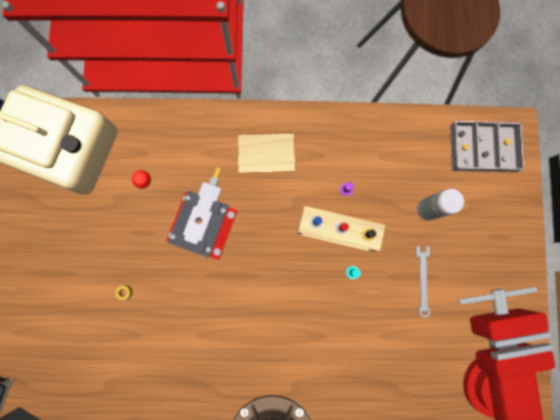

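View pics/side1.png

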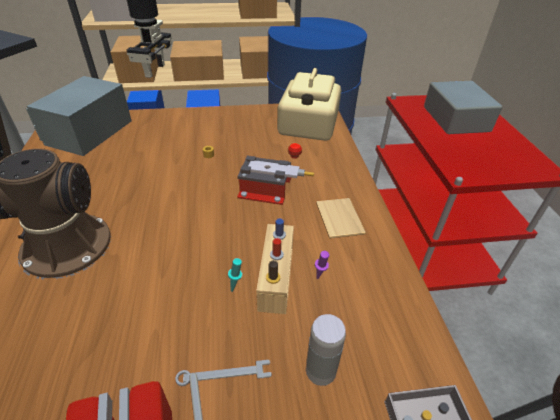

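The top view shows the red-headed drift in the middle rack hole (344,227), between blue (317,221) and black (371,234). The bracket's strap hole is at about (199,221), and the rod tip is at (218,170).

```bash
python3 - <<'E'
from h import *
np.set_printoptions(precision=3,suppress=True)
s=ctrl.snapshot("top")
h=at_z(s,[199,221],.084);r=at_z(s,[217.5,170],.084);d=r-h
print("hole",h,"rod",r,"yaw",np.degrees(np.arctan2(d[1],d[0])))
b=at_z(s,[317,221],.125);k=at_z(s,[371,234],.125);m=at_z(s,[344,227],.125);d=b-k
print(b,m,k,"rack x yaw",np.degrees(np.arctan2(d[1],d[0]))-90)
hsv=cv2.cvtColor(s["color"],cv2.COLOR_RGB2HSV);hh=hsv[...,0]
mk=((hh<8)|(hh>172))&(hsv[...,1]>150)&(hsv[...,2]>90);mk[:, :325]=0;mk[:,365:]=0;mk[:205]=0;mk[250:]=0
ys,xs=np.nonzero(mk);print(xs.mean(),ys.mean(),len(xs),at_z(s,[xs.mean(),ys.mean()],.125))
print("wrist cam in tool:");o=ctrl.get_obs()
from scipy.spatial.transform import Rotation as Ro
w=ctrl.snapshot("wrist");T=Ro.from_euler('xyz',o["orientation"],degrees=True).as_matrix()
c=-np.array(w["R"]).T@np.array(w["t"]);print(T,T.T@(c-o["tool_pos"]),T.T@np.array(w["R"]).T, w["camera_matrix"])
E
```

```text
hole [0.582 0.195 0.084] rod [0.719 0.15  0.084] yaw -18.15601186220879
[ 0.582 -0.111  0.125] [ 0.567 -0.18   0.125] [ 0.55  -0.25   0.125] rack x yaw -12.924174804400892
343.9791666666667 226.3125 48 [ 0.569 -0.18   0.125]
wrist cam in tool:
[[ 0.946 -0.325 -0.   ]
 [-0.325 -0.946  0.   ]
 [-0.    -0.    -1.   ]] [ 0.082 -0.    -0.159] [[-0.    -0.954 -0.301]
 [ 1.     0.    -0.   ]
 [ 0.    -0.301  0.954]] [[307.895   0.    274.852]
 [  0.    307.895 211.457]
 [  0.      0.      1.   ]]
```

Request:
{"name": "carry_out", "arguments": {"deltas": [[[1.0, 0.74, 0, 0, 1], [1.0, 0.74, 0, 0, 1], [1.0, 0.74, 0, 0, 1], [1.0, 0.74, 0, 0, 1], [1.0, 0.74, 0, 0, 1]]]}}

```text
clock: 1.7
tool_pos: [0.3611, 0.4317, 0.2268]
orientation: [-180.0, -0.0, -18.9]
force: [0.8, 0.7, -0.5]
opening: 0.0877
gripper_force: 0.0
```

Request:
{"name": "carry_out", "arguments": {"deltas": [[[1.0, 0.74, 0.1, 0, 1], [1.0, 0.74, 0.1, 0, 1], [1.0, 0.74, 0.1, 0, 1], [1.0, 0.74, 0.3, 0, 1], [1.0, 0.74, 0.3, 0, 1]]]}}

```text
clock: 2.2
tool_pos: [0.4974, 0.2347, 0.1714]
orientation: [-179.9, -0.1, -18.9]
force: [0.5, 0.4, -0.4]
opening: 0.0877
gripper_force: 0.0
```

Request:
{"name": "carry_out", "arguments": {"deltas": [[[0.0, 0, 0.25, 0, 1], [0.0, 0, 0.25, 0, 1], [0.0, 0, 0.25, 0, 1]]]}}

```text
clock: 2.5
tool_pos: [0.4962, 0.2359, 0.1213]
orientation: [179.9, 0.0, -18.9]
force: [0.1, 0.3, 0.7]
opening: 0.0874
gripper_force: 0.0
```

```bash
python3 - <<'E'
from h import *
np.set_printoptions(precision=4,suppress=True)
o=ctrl.get_obs();print(o["tool_pos"],o["orientation"])
s=ctrl.snapshot("wrist");np.save("w1.npy",s,allow_pickle=True)
p=proj(s,[.582,.195,.084]);print(p,[(q["centre"],q["p"],at_z(s,q["centre"],.074)) for q in ctrl.spot_point(s,"hole_nominal")], [(q["centre"],q["p"],at_z(s,q["centre"],0)) for q in ctrl.spot_point(s,"bracket")])
im=cv2.cvtColor(s["color"],cv2.COLOR_RGB2BGR)
x,y=map(int,p);c=im[max(0,y-50):y+50,max(0,x-60):x+60];c=cv2.resize(c,None,fx=4,fy=4,interpolation=cv2.INTER_CUBIC)
v=np.zeros((600,800,3),np.uint8);print(c.shape,max(0,x-60),max(0,y-50))
v[:c.shape[0],:c.shape[1]]=c;t=cv2.resize(im,(320,240));v[:240,480:]=t;cv2.imwrite("pics/w1.png",v)
E
```

```text
[0.4962 0.2359 0.1213] [179.8868   0.0145 -18.9359]
[np.float64(293.4585812136972), np.float64(93.94721257433704)] [([279.2, 103.1], 0.93, array([0.58  , 0.2046, 0.074 ]))] [([279.9, 105.9], 0.77, array([0.5797, 0.2028, 0.    ]))]
(400, 480, 3) 233 43
```

View pics/w1.png

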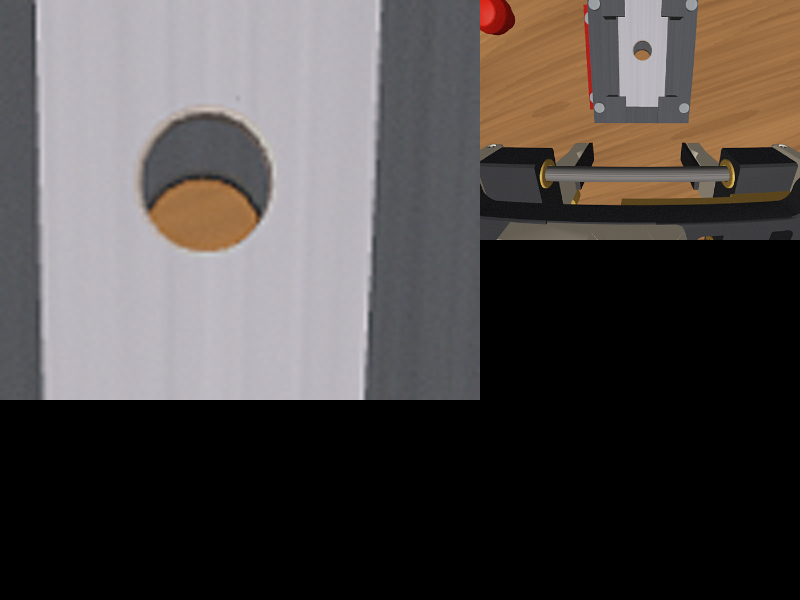

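The close-up shows the strap hole centred at pixel (284,88). Through it the plate hole's +x edge shows at row about 87, with bench visible below that.

```bash
python3 - <<'E'
from h import *
np.set_printoptions(precision=4,suppress=True)
s=np.load("w1.npy",allow_pickle=True).item()
f=lambda u,v,z:at_z(s,[233+u/4-.4,43+v/4-.4],z)
L,Rr,T,B=f(138,178,.084),f(272,178,.084),f(205,106,.084),f(205,252,.084)
print("strap hole",(L+Rr)/2,(T+B)/2,np.linalg.norm(L-Rr),np.linalg.norm(T-B))
# strap edges -> yaw
a1,a2,b1,b2=f(37,0,.084),f(44,400,.084),f(380,0,.084),f(365,400,.084)
for p,q in((a2,a1),(b2,b1)): d=p-q;print("yaw",np.degrees(np.arctan2(-d[1],-d[0])))
print("width",np.linalg.norm(a1-b1))
P=f(205,176,.074);d=T-B;d/=np.linalg.norm(d);print("plate +x edge",P,"plate centre",P-.01*d,d)
c=(T+B)/2; print("offset",(c-(P-.01*d))@d)
print("cam",-np.array(s["R"]).T@np.array(s["t"]))
E
```

```text
strap hole [0.5876 0.1992 0.084 ] [0.5873 0.1993 0.084 ] 0.02005176738449957 0.02079426492797921
yaw -19.35304147222733
yaw -18.885235253667382
width 0.04980863796791576
plate +x edge [0.5885 0.1986 0.074 ] plate centre [0.5791 0.2018 0.074 ] [ 0.9481 -0.3179  0.    ]
offset 0.008619776900343526
cam [0.5742 0.2098 0.28  ]
```

Request:
{"name": "carry_out", "arguments": {"deltas": [[[0.0, 0.2, -0.3, -0.023, 1], [0.3, 0.5, -0.3, -0.046, 1], [0.5, 0.92, -0.3, -0.07, 1], [0.5, 0.92, -0.3, -0.093, 1], [0.5, 0.92, -0.3, -0.117, 1]]]}}

```text
clock: 3.15
tool_pos: [0.5311, 0.0351, 0.1834]
orientation: [180.0, -0.2, 20.7]
force: [0.6, 0.6, 0.9]
opening: 0.0877
gripper_force: 0.0
```

Request:
{"name": "carry_out", "arguments": {"deltas": [[[-0.2, 0.98, 0, 0.119, 1], [-0.2, 0.98, 0, 0.119, 1], [-0.2, 0.98, 0, 0.119, 1], [-0.2, 0.98, 0, 0.119, 1], [-0.2, 0.98, 0, 0.119, 1]]]}}

```text
clock: 3.65
tool_pos: [0.5614, -0.1666, 0.1826]
orientation: [-180.0, -0.2, -23.2]
force: [0.3, 1.2, -0.2]
opening: 0.0878
gripper_force: 0.0
```

Request:
{"name": "carry_out", "arguments": {"deltas": [[[0, 0, 0, 0.119, 1], [0, 0, 0, 0.119, 1], [0, 0, 0, 0.119, 1], [0, 0, 0, 0.119, 1], [0, 0, 0, 0.119, 1]]]}}

```text
clock: 4.15
tool_pos: [0.5614, -0.1615, 0.183]
orientation: [-179.8, -0.1, -65.7]
force: [-0.4, -0.3, -0.3]
opening: 0.0877
gripper_force: 0.0
```

Request:
{"name": "carry_out", "arguments": {"deltas": [[[0, 0, 0, 0.111, 1], [0, 0, 0, 0.111, 1], [0, 0, 0, 0.111, 1], [0, 0, 0, 0.111, 1], [0, 0, 0, 0.111, 1]]]}}

```text
clock: 4.65
tool_pos: [0.5614, -0.1614, 0.183]
orientation: [-179.8, 0.0, -105.7]
force: [0.2, 0.3, 0.6]
opening: 0.0877
gripper_force: 0.0
```

```bash
python3 - <<'E'
from h import *
np.set_printoptions(precision=4,suppress=True)
o=ctrl.get_obs();print(o["tool_pos"],o["orientation"],o["joint_pos"])
s=ctrl.snapshot("wrist");np.save("w2.npy",s,allow_pickle=True);save(s,"w2.png")
print(proj(s,[.57,-.18,.136]),proj(s,[.57,-.18,.085]))
for n in("drift","drift_collar","rack"):print(n,[(q["centre"],q["p"]) for q in ctrl.spot_point(s,n)[:4]])
E
```

```text
[ 0.5614 -0.1614  0.183 ] [-179.809     0.0485 -105.6653] [  3.1387  13.7929 -14.8255   0.0179 -61.1851 -18.8127]
[np.float64(256.56624787831976), np.float64(212.72208232634833)] [np.float64(260.1123606361836), np.float64(194.5689954875742)]
drift [([266.5, 180.6], 0.96), ([155.6, 180.7], 0.96), ([398.1, 169.1], 0.75)]
drift_collar [([258.1, 195.3], 0.96), ([120.7, 130.6], 0.92), ([340.8, 200.8], 0.62)]
rack [([264.0, 176.4], 0.66)]
```

View pics/w2.png

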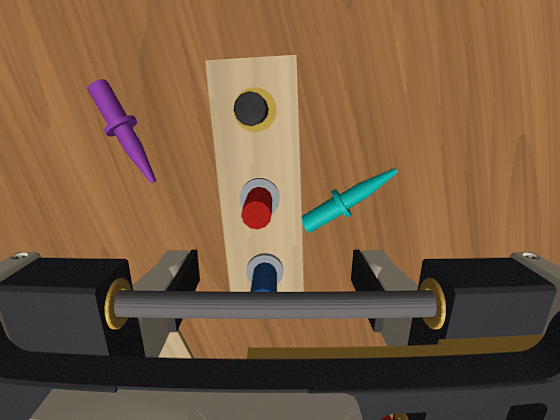

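The wrist view shows the red head top at (257,215) and its collar at (259,195). The rack edges run from (206,60) to (232,290) and from (296,56) to (302,290).

```bash
python3 - <<'E'
from h import *
np.set_printoptions(precision=4,suppress=True)
s=np.load("w2.npy",allow_pickle=True).item()
h=at_z(s,[257,215],.136);c=at_z(s,[259,195],.087);k=at_z(s,[251,109],.136);print(h,c,k)
for a,b in(([232,290],[206,60]),([302,290],[296,56])):
    d=at_z(s,b,.085)-at_z(s,a,.085);print(np.degrees(np.arctan2(d[1],d[0])))
    
E
```

```text
[ 0.5702 -0.1783  0.136 ] [ 0.5708 -0.1804  0.087 ] [ 0.5535 -0.2476  0.136 ]
-102.24582957094448
-102.92501115058845
```

Request:
{"name": "carry_out", "arguments": {"deltas": [[[0.072, -0.068, 0, -0.008, 1], [0.072, -0.068, 0.15, -0.008, 1], [0.072, -0.068, 0.3, -0.008, 1], [0.072, -0.068, 0.425, -0.008, 1], [0.072, -0.068, 0.425, -0.008, 1]]]}}

```text
clock: 5.35
tool_pos: [0.5674, -0.1794, 0.0928]
orientation: [179.7, -0.0, -102.4]
force: [0.3, -0.4, 0.0]
opening: 0.0877
gripper_force: 0.0
```

Request:
{"name": "carry_out", "arguments": {"deltas": [[[0, 0, 0, 0, 0], [0, 0, 0, 0, -0.4], [0, 0, 0, 0, -0.8], [0, 0, 0, 0, -1], [0, 0, 0, 0, -1]]]}}

```text
clock: 5.85
tool_pos: [0.5699, -0.1798, 0.0964]
orientation: [-179.9, 0.0, -102.5]
force: [0.3, 0.3, 0.2]
opening: 0.0531
gripper_force: 0.0
```

Request:
{"name": "carry_out", "arguments": {"deltas": [[[0, 0, 0, 0, -1], [0, 0, 0, 0, -1], [0, 0, 0, 0, -1], [0, 0, 0, 0, -1], [0, 0, 0, 0, -1]]]}}

```text
clock: 6.35
tool_pos: [0.5698, -0.1799, 0.0956]
orientation: [-180.0, -0.0, -102.6]
force: [1.1, -1.2, -0.8]
opening: 0.0217
gripper_force: 30.0
```

Request:
{"name": "carry_out", "arguments": {"deltas": [[[0, 0, -0.1, 0, -1], [0, 0, -0.3, 0, -1], [0, 0, -0.5, 0, -1], [0, 0, -0.65, 0, -1], [0, 0, -0.65, 0, -1]]]}}

```text
clock: 6.85
tool_pos: [0.5715, -0.1802, 0.2302]
orientation: [-179.6, 0.0, -102.5]
force: [1.1, 0.1, -3.1]
opening: 0.0216
gripper_force: 30.0
```

Request:
{"name": "carry_out", "arguments": {"deltas": [[[-0.94, 0.18, 0, 0, -1], [-0.94, 0.18, 0, 0, -1], [-0.94, 0.18, 0, 0, -1], [-0.94, 0.18, 0, 0, -1], [-0.94, 0.18, 0, 0, -1]]]}}

```text
clock: 7.35
tool_pos: [0.5746, 0.0158, 0.2239]
orientation: [179.9, 0.0, -102.3]
force: [0.4, 0.1, -2.6]
opening: 0.0214
gripper_force: 30.0
```

Request:
{"name": "carry_out", "arguments": {"deltas": [[[-0.93, 0.17, 0, 0.018, -1], [-0.93, 0.17, 0, 0.018, -1], [-0.93, 0.17, 0, 0.018, -1], [-0.93, 0.17, 0, 0.018, -1], [-0.93, 0.17, 0, 0.018, -1]]]}}

```text
clock: 7.85
tool_pos: [0.5819, 0.2043, 0.2234]
orientation: [179.9, -0.1, -108.8]
force: [-0.3, -0.7, -2.8]
opening: 0.0216
gripper_force: 30.0
```

Request:
{"name": "carry_out", "arguments": {"deltas": [[[0, 0, 0.1, 0, -1], [0, 0, 0.22, 0, -1], [0, 0, 0.22, 0, -1], [0, 0, 0.22, 0, -1]]]}}

```text
clock: 8.25
tool_pos: [0.5822, 0.1995, 0.181]
orientation: [179.9, -0.1, -109.1]
force: [1.5, 0.1, -1.4]
opening: 0.0215
gripper_force: 30.0
```

```bash
python3 - <<'E'
from h import *
np.set_printoptions(precision=4,suppress=True)
o=ctrl.get_obs();print(o["tool_pos"],o["orientation"],o["force"],o["joint_pos"])
s=ctrl.snapshot("wrist");np.save("w3.npy",s,allow_pickle=True)
p=o["tool_pos"];tip=p-[0,0,.0746]
q=proj(s,tip);print("tip",q,"strap",proj(s,[.5874,.1992,.084]),proj(s,p+[0,0,-.0106]))
print([(r["centre"],r["p"]) for r in ctrl.spot_point(s,"drift")[:2]])
im=cv2.cvtColor(s["color"],cv2.COLOR_RGB2BGR)
x0,y0=int(q[0])-65,int(q[1])-80;print(x0,y0)
c=cv2.resize(im[y0:y0+150,x0:x0+130],None,fx=4,fy=4,interpolation=cv2.INTER_CUBIC)
cv2.imwrite("pics/w3.png",c)
E
```

```text
[0.5822 0.1995 0.181 ] [ 179.9288   -0.1231 -109.0577] [ 1.4933  0.089  -1.4235] [ 37.0833  16.9231 -10.7593   0.0107 -62.4595 -56.146 ]
tip [np.float64(275.10191230289905), np.float64(220.94445851161808)] strap [np.float64(269.2575762630525), np.float64(214.0502844248722)] [np.float64(275.33748831106686), np.float64(255.70838532003478)]
[([277.2, 220.8], 0.94)]
210 140
```

View pics/w3.png

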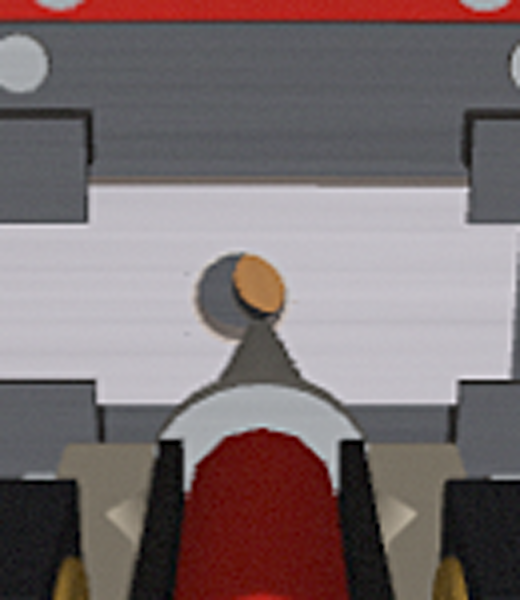

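The tip is at (275,220) and the strap hole at (270,214), both as predicted, with the drift straight in the grip. I'll lower it into the overlap of the two holes.

Request:
{"name": "carry_out", "arguments": {"deltas": [[[-0.007, -0.003, 0.03, 0, -1], [-0.007, -0.003, 0.06, 0, -1], [-0.007, -0.003, 0.09, 0, -1], [-0.007, -0.003, 0.11, 0, -1], [-0.007, -0.003, 0.11, 0, -1]]]}}

```text
clock: 8.85
tool_pos: [0.5831, 0.2013, 0.1587]
orientation: [179.9, -0.1, -109.0]
force: [-0.1, 0.4, -3.0]
opening: 0.0214
gripper_force: 30.0
```

Request:
{"name": "carry_out", "arguments": {"deltas": [[[0, 0, 0.02, 0, -1], [0, 0, 0.04, 0, -1], [0, 0, 0.05, 0, -1], [0, 0, 0.05, 0, -1]]]}}

```text
clock: 9.25
tool_pos: [0.5833, 0.2015, 0.1492]
orientation: [180.0, -0.0, -109.0]
force: [-0.1, -0.1, -2.9]
opening: 0.0214
gripper_force: 30.0
```

Request:
{"name": "carry_out", "arguments": {"deltas": [[[0, 0, 0.01, 0, -1], [0, 0, 0.02, 0, -1], [0, 0, 0.03, 0, -1], [0, 0, 0.03, 0, -1]]]}}

```text
clock: 9.65
tool_pos: [0.5833, 0.2014, 0.1433]
orientation: [180.0, -0.0, -109.0]
force: [0.2, -0.2, -2.8]
opening: 0.0214
gripper_force: 30.0
```

Request:
{"name": "carry_out", "arguments": {"deltas": [[[0, 0, 0.01, 0, -1], [0, 0, 0.02, 0, -1], [0, 0, 0.03, 0, -1], [0, 0, 0.03, 0, -1]]]}}

```text
clock: 10.05
tool_pos: [0.5838, 0.2014, 0.1375]
orientation: [-180.0, -0.0, -109.0]
force: [1.4, -1.7, -2.6]
opening: 0.0213
gripper_force: 30.0
```

Request:
{"name": "carry_out", "arguments": {"deltas": [[[0.003, 0.005, 0.007, 0, -1], [0.003, 0.01, 0.015, 0, -1], [0.003, 0.01, 0.022, 0, -1], [0.003, 0.01, 0.03, 0, -1], [0.003, 0.01, 0.03, 0, -1]]]}}

```text
clock: 10.55
tool_pos: [0.5824, 0.2012, 0.1324]
orientation: [-179.9, 0.0, -109.0]
force: [4.2, -5.2, -0.7]
opening: 0.0216
gripper_force: 30.0
```

Request:
{"name": "carry_out", "arguments": {"deltas": [[[0.007, 0.0, 0, 0, -1], [0.007, 0.0, 0, 0, -1], [0.007, 0.005, 0.0, 0, -1], [0.007, 0.005, 0.0, 0, -1]]]}}

```text
clock: 10.95
tool_pos: [0.5808, 0.2009, 0.1322]
orientation: [-179.9, 0.1, -109.0]
force: [4.8, -2.6, 0.3]
opening: 0.0215
gripper_force: 30.0
```

Request:
{"name": "carry_out", "arguments": {"deltas": [[[0.002, 0.003, 0.01, 0, -1], [0.002, 0.005, 0.02, 0, -1], [0.002, 0.005, 0.03, 0, -1], [0.002, 0.005, 0.03, 0, -1]]]}}

```text
clock: 11.35
tool_pos: [0.5795, 0.2007, 0.1259]
orientation: [-180.0, 0.0, -109.0]
force: [3.9, -1.3, -0.6]
opening: 0.0212
gripper_force: 30.0
```

Request:
{"name": "carry_out", "arguments": {"deltas": [[[0.001, 0, 0.01, 0, -1], [0.001, 0, 0.02, 0, -1], [0.001, 0.0, 0.03, 0, -1], [0.001, 0.0, 0.03, 0, -1]]]}}

```text
clock: 11.75
tool_pos: [0.5792, 0.2004, 0.1197]
orientation: [-180.0, 0.0, -109.0]
force: [4.3, -1.9, -0.8]
opening: 0.0214
gripper_force: 30.0
```

Request:
{"name": "carry_out", "arguments": {"deltas": [[[0.001, 0, 0.01, 0, -1], [0.001, 0, 0.02, 0, -1], [0.001, 0.0, 0.03, 0, -1], [0.001, 0.0, 0.03, 0, -1]]]}}

```text
clock: 12.15
tool_pos: [0.5789, 0.2003, 0.1133]
orientation: [-180.0, 0.0, -109.0]
force: [4.5, -1.0, -1.2]
opening: 0.0216
gripper_force: 30.0
```

Request:
{"name": "carry_out", "arguments": {"deltas": [[[0, 0, 0.007, 0, -1], [0, 0, 0.015, 0, -1], [0, 0, 0.02, 0, -1], [0, 0, 0.02, 0, -1]]]}}

```text
clock: 12.55
tool_pos: [0.5789, 0.2003, 0.1094]
orientation: [-180.0, 0.0, -109.0]
force: [4.1, -2.1, -2.0]
opening: 0.0214
gripper_force: 30.0
```

Request:
{"name": "carry_out", "arguments": {"deltas": [[[0, 0, 0.007, 0, -1], [0, 0, 0.015, 0, -1], [0, 0, 0.02, 0, -1], [0, 0, 0.02, 0, -1]]]}}

```text
clock: 12.95
tool_pos: [0.5788, 0.2002, 0.1054]
orientation: [180.0, -0.0, -109.0]
force: [4.4, -1.7, -2.1]
opening: 0.0216
gripper_force: 30.0
```

Request:
{"name": "carry_out", "arguments": {"deltas": [[[0, 0, 0.01, 0, -1], [0, 0, 0.02, 0, -1], [0, 0, 0.03, 0, -1], [0, 0, 0.03, 0, -1]]]}}

```text
clock: 13.35
tool_pos: [0.5787, 0.2002, 0.0992]
orientation: [180.0, -0.0, -109.0]
force: [5.1, -1.2, -3.2]
opening: 0.0213
gripper_force: 30.0
```

Request:
{"name": "carry_out", "arguments": {"deltas": [[[0, 0, 0.005, 0, -1], [0, 0, 0.01, 0, -1], [0, 0, 0.015, 0, -1], [0, 0, 0.015, 0, -1]]]}}

```text
clock: 13.75
tool_pos: [0.5788, 0.2002, 0.0964]
orientation: [180.0, -0.0, -109.0]
force: [4.2, -1.3, -2.2]
opening: 0.0214
gripper_force: 30.0
```

Request:
{"name": "carry_out", "arguments": {"deltas": [[[0, 0, 0.004, 0, -1], [0, 0, 0.008, 0, -1], [0, 0, 0.01, 0, -1], [0, 0, 0.01, 0, -1]]]}}

```text
clock: 14.15
tool_pos: [0.5788, 0.2002, 0.0946]
orientation: [180.0, -0.0, -109.0]
force: [4.5, -1.8, -1.0]
opening: 0.0212
gripper_force: 30.0
```

Request:
{"name": "carry_out", "arguments": {"deltas": [[[0, 0, 0.004, 0, -1], [0, 0, 0.008, 0, -1], [0, 0, 0.01, 0, -1], [0, 0, 0.01, 0, -1]]]}}

```text
clock: 14.55
tool_pos: [0.5789, 0.2002, 0.0945]
orientation: [-180.0, 0.0, -109.0]
force: [-1.0, -1.7, 13.2]
opening: 0.0212
gripper_force: 30.0
```

Seated at about 13 N. I'll ease the press and nudge along −x, to take up the clearance and centre the strap.

Request:
{"name": "carry_out", "arguments": {"deltas": [[[0, 0, -0.007, 0, -1], [0, 0, -0.007, 0, -1], [0, 0.002, -0.007, 0, -1], [0, 0.004, -0.007, 0, -1], [0, 0.004, -0.007, 0, -1]]]}}

```text
clock: 15.05
tool_pos: [0.5787, 0.2003, 0.0945]
orientation: [-179.9, 0.0, -109.0]
force: [3.5, -2.8, 4.8]
opening: 0.0216
gripper_force: 30.0
```

Request:
{"name": "carry_out", "arguments": {"deltas": [[[0, 0.002, 0, 0, -1], [0, 0.004, 0, 0, -1], [0, 0.004, 0, 0, -1], [0, 0.004, 0, 0, -1]]]}}

```text
clock: 15.45
tool_pos: [0.578, 0.2006, 0.0945]
orientation: [-179.9, 0.0, -109.0]
force: [4.2, -3.4, 5.4]
opening: 0.0214
gripper_force: 30.0
```

Request:
{"name": "carry_out", "arguments": {"deltas": [[[0, 0.002, 0, 0, -1], [0, 0.002, 0, 0, -1], [0, 0.002, 0, 0, -1]]]}}

```text
clock: 15.75
tool_pos: [0.5777, 0.2007, 0.0946]
orientation: [-179.9, 0.0, -109.0]
force: [4.4, -2.9, 4.4]
opening: 0.021
gripper_force: 30.0
```

Request:
{"name": "carry_out", "arguments": {"deltas": [[[0, 0.002, 0, 0, -1], [0, 0.002, 0, 0, -1], [0, 0.002, 0, 0, -1]]]}}

```text
clock: 16.05
tool_pos: [0.5776, 0.2007, 0.0946]
orientation: [-179.9, 0.0, -109.0]
force: [5.5, -4.3, 3.4]
opening: 0.021
gripper_force: 30.0
```

Request:
{"name": "carry_out", "arguments": {"deltas": [[[0.001, -0.003, 0, 0, -1], [0.002, -0.005, 0, 0, -1], [0.002, -0.005, 0, 0, -1]]]}}

```text
clock: 16.35
tool_pos: [0.5777, 0.2006, 0.0945]
orientation: [-180.0, 0.0, -109.0]
force: [1.9, -0.4, 5.5]
opening: 0.0216
gripper_force: 30.0
```

Request:
{"name": "carry_out", "arguments": {"deltas": [[[0, 0, 0, 0, -0.3], [0, 0, 0, 0, 0], [0, 0, 0, 0, 0.2], [0, 0, 0, 0, 0.2], [0, 0, 0, 0, 0.2]]]}}

```text
clock: 16.85
tool_pos: [0.5771, 0.2002, 0.0937]
orientation: [180.0, -0.0, -109.0]
force: [0.1, 0.2, 0.1]
opening: 0.0516
gripper_force: 0.0
```

Request:
{"name": "carry_out", "arguments": {"deltas": [[[0, 0, -0.05, 0, 0.2], [0, 0, -0.15, 0, 0.2], [0, 0, -0.3, 0, 0.2], [0, 0, -0.5, 0, 0.2], [0, 0, -0.5, 0, 0.2]]]}}

```text
clock: 17.35
tool_pos: [0.5804, 0.2016, 0.201]
orientation: [-179.6, 0.4, -109.0]
force: [-0.3, 0.0, -0.3]
opening: 0.0527
gripper_force: 0.0
```

```bash
python3 - <<'E'
from h import *
np.set_printoptions(precision=4,suppress=True)
o=ctrl.get_obs();print(o["tool_pos"],o["force"],o["opening"])
s=ctrl.snapshot("wrist");a=cv2.cvtColor(s["color"],cv2.COLOR_RGB2BGR)
t=ctrl.snapshot("side");q=proj(t,[.578,.2,.09]);x,y=map(int,q)
c=cv2.resize(cv2.cvtColor(t["color"],cv2.COLOR_RGB2BGR)[y-45:y+45,x-60:x+60],(400,300),interpolation=cv2.INTER_CUBIC)
v=np.zeros((300,800,3),np.uint8);v[:,:400]=cv2.resize(a,(400,300));v[:,400:]=c;cv2.imwrite("pics/f.png",v)
E
```

```text
[0.5804 0.2016 0.201 ] [-0.2804  0.043  -0.2685] 0.052748826751333834
```

View pics/f.png

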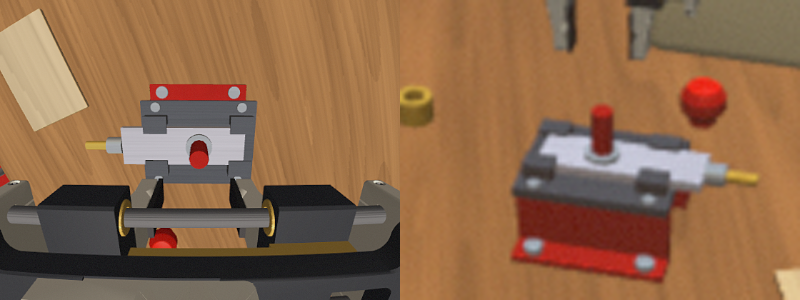

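The drift stands upright with its collar flat on the strap (side crop at (603,155)). The gripper is clear and the knob and bush are undisturbed.

```bash
python3 -c "
from plant import ctrl
print(ctrl.close_job())"
```

```text
the job is handed in; nothing more can be done
None
```

The red-headed drift is pressed home through the strap and plate with its collar down on the strap and the holes pulled into line by feel. It is left standing with the gripper clear, and the job was handed in at about 17 s.

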